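# Set and lock the side stop of a tile cutter

## Task

The tile on the cutter already lies on its cutting line. With a fingertip, push the loose side stop along the ruler until its arm touches the edge of the tile, without shifting the tile, then spin the stop's wing screw clockwise with fingertip strokes on its wings until it is finger-tight, so that the stop is locked for the tiles to follow. Work gently, do not pinch or lift anything, leave the other things where they are, and finish clear of everything.

Things in the scene. Friction and masses are not known exactly. Their poses are not given: they have to be found in the camera images.
- cutter: Tile cutter, fixed. Origin at table level where the ruler's middle line crosses the scoring line; x runs along its rails away from the ruler end, y along the ruler towards the side stop, z up. Base 400 x 200 mm (x -50 to 350), 12 mm high; two rubber pads, top at z 18 mm (x 20 to 330, y -95 to 95). Ruler: aluminium bar along y, y -120 to 250 mm, x -18 to 18 mm, top at z 30 mm.
- tile: Glazed white wall tile, 200 x 200 x 9 mm, about 0.8 kg, loose and square on the rubber pads under the rails, its near edge 1 mm from the ruler. Origin at the centre of its underside; axes parallel to the cutter's. The side stop must touch its +y edge (tile y 100 mm, 18 to 27 mm above the table). It takes about 5 to 11 N to slide it on the rubber.
- side_stop: Aluminium stop sliding along the ruler (cutter y). Origin at table level under the wing screw's axis, axes parallel to the cutter's. Shoe on the ruler: x -26 to 26, y -22 to 22, z 30 to 40 mm; arm beside the tile: x 20 to 126, y -22 to -8, z 19.5 to 36 mm. Loose, it slides with about 2 N and stays where left; the tight screw locks it. It starts 35 to 140 mm clear of the tile's +y edge.
- stop_face (a point): Point on the middle of the arm's face that meets the tile (side stop x 73, y -22, z 23.5 mm). The face touches the tile when this point lies at tile y = 100 mm.
- stop_back (a point): Point on the middle of the arm's other (outer) face, where a fingertip can push the stop towards the tile (side stop x 73, y -8, z 30 mm).
- screw_top (a point): Centre of the top of the steel wing screw's hub, on its upright axis, about 63 mm above the table (2 mm lower when tight). Hub 15 to 19 mm thick, with a collar 22 mm across at its foot, 10 to 14 mm below this point; two wings, one each way from the hub, 6 mm thick, reach 30 mm from the axis (60 mm span) and stand from 9 mm below to 11 mm above this point.
- wing_tip (a point): Point in one wing, 27 mm from the screw's axis, at the height of screw_top. The other wing points the other way.
- wing_screw (a joint): Angle of the wing screw, rad; grows as it turns clockwise seen from above (tightening, 1.75 mm a turn), starts at 0.2 to 2.2. At 0 the wing of wing_tip points along the cutter's +x. It turns with about 1 N on a wing and stays where left. Its end meets the ruler at about 7.0; then the torque rises: some 4 N on a wing at 7.7, 8 N at 8.7. Finger-tight: beyond 7.6; do not force it to 10.
- pencil: Bystander: carpenter's pencil, 128 x 11 x 7 mm, lying on the far part of the tile. Origin at the underside.
- offcut: Bystander: strip of tile 200 x 50 x 9 mm on the table, right of the cutter. Origin at the centre of the underside.
- tape_measure: Bystander: black tape measure 68 x 36 x 62 mm standing on the table to the left of the stop. Origin at the centre of the underside.
- spacer_tub: Bystander: clear jar of tile spacers with a white lid, 64 mm across, 70 mm high. Origin at the centre of the underside.
- screwdriver: Bystander: screwdriver lying on the table, on the left, near the robot. Origin at the underside.
- mallet: Bystander: hammer lying on the table on the right. Origin at the underside.
- spray_bottle: Bystander: white spray bottle, 76 mm across, 205 mm high. Origin at the centre of the underside.
- rail_end (a point): Top of the cutter's near end post, on the scoring line (cutter x -35, y 0, z 77 mm). Two such posts (56 mm wide along y; the far one at x 335 mm) carry two steel rails 12 mm thick along x at y -14 and 14 mm, z 58 to 70 mm.
- carriage (a joint): Bystander: slide of the cutter's scoring carriage along the rails, m; 0 as parked at the far end, grows towards the ruler (takes about 8 N). A black block 62 x 52 mm centred at cutter x 285 mm, its handle slopes up and away to 200 mm above the table and ends at cutter x 395 mm.

How it is judged:
On the way, in this order (a step that is already met when the one before it is completed fails the run):
1. the arm of the side stop is against the tile's edge (y of stop_face in the frame of tile between 0.097 and 0.1025 m), for 0.2 s.
2. the wing screw is finger-tight (value of joint wing_screw above 7.6 rad), for 0.2 s.
At the end, for the whole second after the job is handed in: The wing screw is turned beyond 7.6 rad (finger-tight), the arm of the side stop touches the tile's edge (gap under 2.5 mm, faces parallel within 2 degrees), the tile lies within 5 mm of where it was, and all is at rest (all of step 1 and value of joint wing_screw above 7.6 rad and angle between the x axis of side_stop and the x axis of tile, either way round below 0.035 rad and distance of tile from where it was at the start of the episode below 0.005 m and linear speed of each of tile, side_stop below 0.01 m/s).
It fails at once if the tile is shifted by more than 5 mm (distance of tile from where it was at the start of the episode above 0.005 m).
It fails at once if the tile is lifted or tipped (height (world z) of tile above 0.024 m or angle between tile's own z axis and vertical above 0.06 rad).
It fails at once if the stop or its wing screw is pinched or forced (more than 18 N from the fingers) (contact force between the fingers and side_stop above 18 N).
It fails at once if a bystander (the carriage too) is moved by more than 25 mm (distance of any of pencil, offcut, tape_measure, spacer_tub, screwdriver, mallet, spray_bottle from where it was at the start of the episode above 0.025 m or value of joint carriage above 0.025 m).
It also fails if it takes over 67 s, if anything falls off the work surface, if the arm or the gripper's body presses on something with over 40 N, if the wrist force passes 120 N, or if a joint passes its speed limit or range.

## Robot

A 6-joint arm with a two-finger parallel gripper is mounted at the origin on the work surface. World frame = base frame: x ahead of the robot, y to its left, z up, the work surface at z = 0. Lengths are in m, angles in rad, forces in N, time in s.
With the tool pointing down it reaches from about 0.35 to 1 m from the base axis. Payload 7.1 kg.
Tool frame: the origin (TCP) lies at the very end of the fingers, on their centre line; the grasp point (between the pads) lies 19 mm behind it; z points along the fingers, y is the line along which they close (so a half turn about z gives the same grasp; the last joint's range is limited). The gripper opens to 85 mm and grips with 20 to 120 N. Pads are 22 mm wide; open, the fingers measure 114 mm over their backs; the gripper's body (76 mm by 85 mm) begins 54 mm behind the grasp point. The pads swing forward as they close: fully open they stand 13 mm farther back than shut.
Start: joints at [1.141, 0.423, 1.63, -0, 1.089, -0.019], TCP at [0.25, 0.573, 0.231] pointing down, gripper open.
Joint ranges: [-3, 3], [-0.9, 2.11], [0.09, 2.58], [-1.31, 4.45], [0.11, 2.69], [-2.54, 2.54]. Speed limits (rad/s): [2.39, 2.39, 3.01, 3.14, 3.14, 3.14].

## Interface

Orientations are given as a unit quaternion [w, x, y, z].
In Python, from station import env gives the robot as it stands.
- The arm moves only by the tool carry_out, never from a script. Its arguments are lists of equal length, an entry for each row: "dp": the shift along the world's x, y, z scaled (see below), a list of three; "rotation": the turn, a rotation vector about the world's x, y, z scaled (see below), a list of three; "hand": the opening, from 0 (shut) to 1 (fully open). A call has exactly 5 rows; each row shifts and turns the commanded pose from where the row before left it; what a row does not reach is not made up. The controller multiplies each number of a shift by 0.03 m and each number of a turn by 4 degrees. A row lasts 1/10 s, in which the tool goes at most 50 mm and 8.59 degrees, less where a joint would pass 70% of its speed; a pose out of reach is approached as far as the arm can. A call with a number of a shift or a turn outside -1 to 1 is refused whole. A call with a gripper value outside its range is refused whole. The fingers move at their own pace and stop on an object; "force" is the grip in N (left out, the last holds). Time passes only in rows, so rows that do not move let the fingers close, or fill a call up. It gives the time, the measured TCP pose, the force, the opening and the grip force at its end, in the units of the state.
- env.observe(): the state, without advancing time (a new reading comes with each control period).
- env.get_image(name): name is "scene" or "top"; returns a dict with "img" (480x640x3 uint8, red, green, blue), "fx", "fy", "cx", "cy" (pixels), "xyz" and "rotation" of the camera in the world. Camera axes: x right, y up, looking along -z (the intrinsics and any distortion apply to the point x, -y, -z); pixel columns grow to the right and rows downward; lengths in m; the calibration is good to about 2 mm. A picture is of the moment at which its call begins. There is no depth.
- env.hand_in(): hands the job in; it is judged then, once.
The state is a dict: "clock": time; "joint_positions": joint angles; "joint_velocities": joint speeds; "tau": joint torques, N m; "eef_pos": TCP position; "ee_rot": TCP orientation; "ft_force": force on the tool from outside, world axes, zero at the start; "ft_torque": the same for the moment, N m; "grip_width": finger opening in m; "grip_force": force on a finger pad.
Only numpy, scipy, OpenCV 4.12 (cv2) and the standard library are available. Lean on these libraries where they do the work, as an engineer would, in place of code of your own. Each camera call takes 0.05 s, during which the arm holds its last target. There are 200 camera calls.

## Working session

There is one attempt and no reset: what is moved stays moved. The work goes in short steps, Python scripts to look and compute and a tool call to move; the robot and the scene stay as the last step left them, time stands still between calls to the robot, and variables do not carry over. Pictures are saved under pics/ and viewed, at most 10 in all, crops included, and the job is handed in when it is done.

Besides the shell and the picture viewer there is one more tool, called after ">>>" as name(argument=value, ...) on one line, values as JSON. carry_out: Moves the arm, as the interface text tells. Shifts and turns lie within -1 to 1; 1 stands for 0.03 m of shift or 4 degrees of turn. Its arguments: {"type":"object","properties":{"dp":{"type":"array","items":{"type":"array","items":{"type":"number"}}},"rotation":{"type":"array","items":{"type":"array","items":{"type":"number"}}},"hand":{"type":"array","items":{"type":"number"}},"force":{"type":"number"}},"required":["dp","rotation","hand"]}

```bash
mkdir -p pics; cat > h.py <<'E'
import numpy as np,cv2,json
from station import env
def shot(n,name):
    d=env.get_image(name); cv2.imwrite(f'pics/{n}.png',d['img'][:,:,::-1]); 
    json.dump({k:(np.asarray(v).tolist()) for k,v in d.items() if k!='img'},open(f'pics/{n}.json','w')); return d
def R(c):
    r=np.array(c['rotation'],float)
    if r.shape==(3,3): return r
    from scipy.spatial.transform import Rotation as Ro
    return Ro.from_quat(np.roll(r,-1)).as_matrix()
def cam(n): return json.load(open(f'pics/{n}.json'))
def ray(c,u,v,z):
    d=R(c)@np.array([(u-c['cx'])/c['fx'],-(v-c['cy'])/c['fy'],-1]); p=np.array(c['xyz']); return p+d*(z-p[2])/d[2]
def proj(c,P):
    q=R(c).T@(np.array(P)-c['xyz']); return np.array([c['cx']+c['fx']*q[0]/-q[2],c['cy']+c['fy']*q[1]/q[2]])
E
python3 - <<'E'
from h import *
for n in('top','scene'):
    d=shot(n+'0',n); print({k:v for k,v in d.items() if k!='img'})
print(env.observe())
E
```

```text
{'fx': 502.7712279277192, 'fy': 502.7712279277192, 'cx': 320.77672464351093, 'cy': 231.76909017870906, 'xyz': array([0.29459398, 0.00873117, 1.24261292]), 'rotation': array([ 0.70535703,  0.06216902, -0.067423  , -0.70289445])}
{'fx': 493.38899299386753, 'fy': 493.38899299386753, 'cx': 330.0840783264421, 'cy': 241.7374067539922, 'xyz': array([1.10445903, 0.41373958, 1.19812573]), 'rotation': array([0.46024716, 0.13288701, 0.2599482 , 0.83841549])}
{'clock': 0.1, 'joint_positions': array([ 1.14098778e+00,  4.23784885e-01,  1.63061051e+00,  5.36102541e-06,
        1.08862215e+00, -1.90238790e-02]), 'joint_velocities': array([ 0.00119497, -0.00010798, -0.00207912,  0.00017834,  0.00193039,
       -0.00029037]), 'tau': array([ 1.05807536e-03, -5.58432627e+01, -2.82444155e+01,  5.33453260e-06,
        2.99769010e-03,  5.77112033e-06]), 'eef_pos': array([0.24936048, 0.57255415, 0.23061186]), 'ee_rot': array([-1.60859565e-04,  2.03952429e-01,  9.78980541e-01, -6.94049477e-04]), 'ft_force': array([ 0.25680062, -0.92410948, -0.42498923]), 'ft_torque': array([ 0.01223209,  0.01507107, -0.00311079]), 'grip_force': 0.0, 'grip_width': 0.08536235271501955}
```

View pics/top0.png

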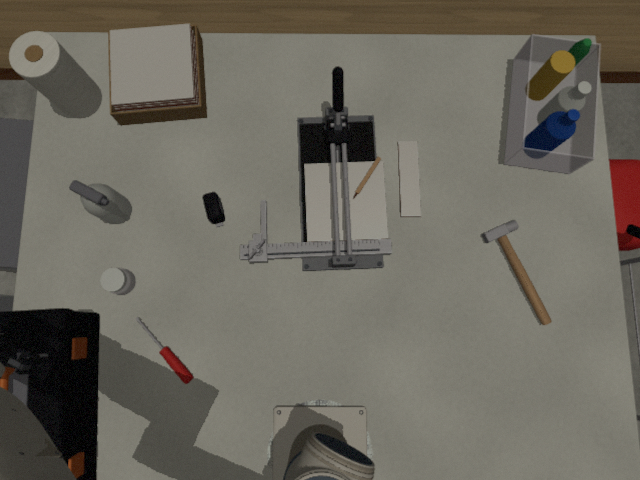

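View pics/scene0.png

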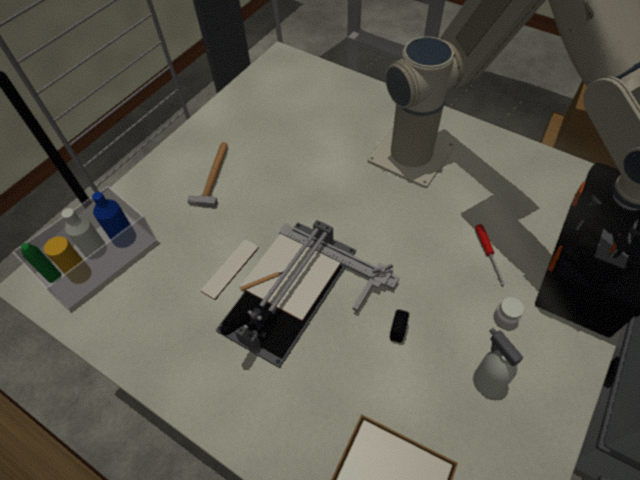

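The top view shows the ruler along row ~250 (columns 240–392), the stop at about (258,248) with its arm reaching up to (264,203), and the tile spanning columns 304–386. In the scene view the stop is at about (380,280). Next I'll look at enlarged crops of both.

```bash
python3 - <<'E'
from h import *
a=cv2.imread('pics/top0.png')[150:280,235:400]; b=cv2.imread('pics/scene0.png')[215:325,290:410]
a=cv2.resize(a,None,fx=4.6,fy=4.6,interpolation=cv2.INTER_CUBIC); cv2.imwrite('pics/tc.png',cv2.convertScaleAbs(a,alpha=1.2))
b=cv2.resize(b,None,fx=5.4,fy=5.4,interpolation=cv2.INTER_CUBIC); cv2.imwrite('pics/sc.png',cv2.convertScaleAbs(b,alpha=1.2))
E
```

```text
(no output)
```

View pics/tc.png

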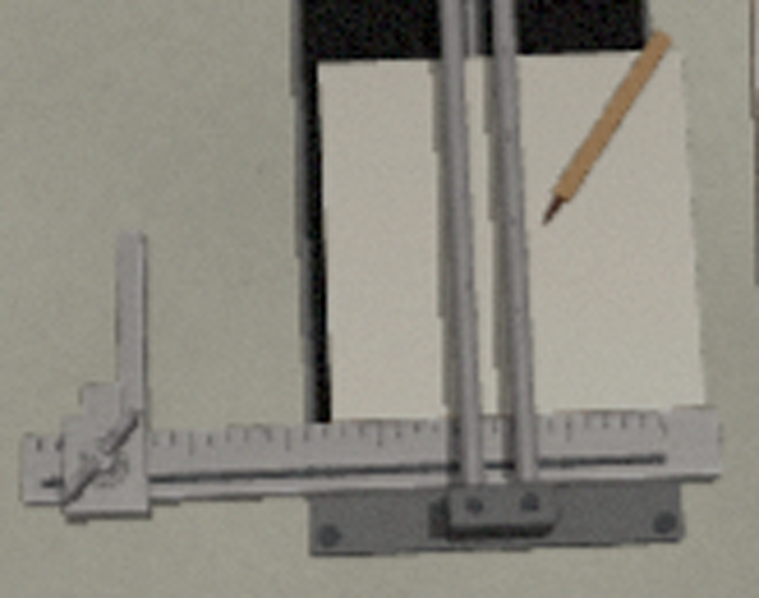

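View pics/sc.png

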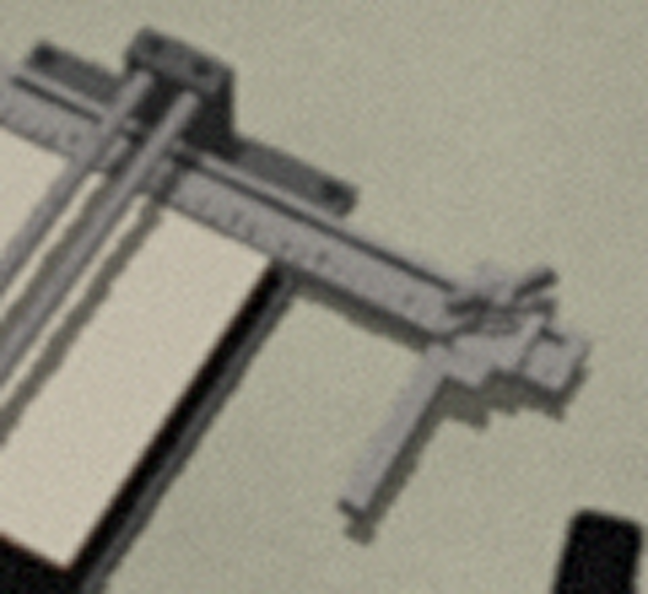

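Top crop (px/4.6 + (235,150)): tile corners are at (319,64), (682,50), (706,408), (330,420). The arm end is at (118–145,235), the shoe's near edge at (67,518)–(150,515), and the wings run from (68,498) to (137,413). The scene crop confirms these: tile corner (272,263), arm end (340,500)–(368,512), wing up to (553,272).

```bash
cat > fit.py <<'E'
from h import *
from scipy.optimize import least_squares
T,S=cam('top0'),cam('scene0')
t=lambda U,V:(T,235+U/4.6,150+V/4.6)
s=lambda U,V:(S,290+U/5.4,215+V/5.4)
# obs, frame, local
O=[(t(319,64),'t',(.1,.1,.027)),(t(682,50),'t',(.1,-.1,.027)),(t(706,408),'t',(-.1,-.1,.027)),(t(330,420),'t',(-.1,.1,.027)),
(s(272,263),'t',(-.1,.1,.027)),(s(68,568),'t',(.1,.1,.027)),
(t(22,437),'c',(.018,.25,.03)),(t(25,504),'c',(-.018,.25,.03)),(t(720,405),'c',(.018,-.12,.03)),(t(722,478),'c',(-.018,-.12,.03)),
(t(118,236),'s',(.126,-.008,.036)),(t(145,234),'s',(.126,-.022,.036)),(t(67,518),'s',(-.026,.022,.04)),(t(150,515),'s',(-.026,-.022,.04)),
(s(340,500),'s',(.126,-.022,.036)),(s(370,512),'s',(.126,-.008,.036))]
def W(p,f,l):
    x,y,a,ty,sy=p[:5]; l=np.array(l)+(dict(t=(.119,ty,0),c=(0,0,0),s=(0,sy,0))[f])
    c,q=np.cos(a),np.sin(a); return np.array([x+c*l[0]-q*l[1],y+q*l[0]+c*l[1],l[2]])
def res(p):
    r=[]
    for i,(o,f,l) in enumerate(O):
        off=np.array([p[5],p[6]]) if o[0] is S else 0
        r.append(proj(o[0],W(p,f,l))+off-np.array(o[1:]))
    return np.r_[np.ravel(r),np.array(p[5:])*.5]
if __name__=='__main__':
    f=least_squares(res,[.25,0,0,0,.2,0,0],loss='soft_l1'); p=f.x; print(p); print(np.round(np.reshape(res(p)[:-2],(-1,2)),1).tolist())
    np.save('p.npy',p)
    c=W(p,'s',(0,0,.063)); print('screw',c,'back',W(p,'s',(.073,-.008,.03)),'gap',p[4]-.022-p[3]-.1)
    for P in [(68,498),(137,413),(103,460)]:
        l=ray(*t(*P),.07)-c; print(l,np.degrees(np.arctan2(l[1],l[0])-p[2]))
    print(W(p,'s',(0,0,.063)), proj(T,c), proj(S,c)+p[5:])
E
python3 fit.py
```

```text
[ 0.47924671 -0.05368168  0.04751911 -0.0141876   0.2047548   0.10246312
  1.00927776]
[[-0.2, 0.1], [-0.1, -0.1], [0.2, 0.0], [0.6, 0.9], [0.3, -0.5], [0.2, 0.4], [0.2, 0.3], [-0.2, 0.4], [-0.3, 0.7], [0.3, -0.6], [-0.1, -0.5], [-0.3, -0.3], [-0.2, -0.3], [0.0, -0.5], [0.0, -0.1], [-0.8, 0.0]]
screw [0.4695206  0.15084199 0.063     ] back [0.54281821 0.14631861 0.03      ] gap 0.09694240729583647
[-0.02118159  0.01587121  0.007     ] 140.43340665244605
[ 0.02293109 -0.0182832   0.007     ] -41.288370377150464
[-0.00152863 -0.00146189  0.007     ] -139.0011778234906
[0.4695206  0.15084199 0.063     ] [257.13369839 249.79271009] [383.04210314 269.52229946]
```

Fit residuals are under 1 px: cutter yaw is 2.7°, gap to tile is 97 mm, and the wing screw is at about 0.72 rad. Moving shut fingers to behind the arm.

>>> carry_out(dp=[[0.637,-0.87,0],[0.637,-0.87,0],[0.637,-0.87,0],[0.637,-0.87,0],[0.637,-0.87,0]], rotation=[[0,0,0.437],[0,0,0.437],[0,0,0.437],[0,0,0.437],[0,0,0.437]], hand=[0,0,0,0,0], force=20)

```text
clock: 0.6
eef_pos: [0.3455, 0.4412, 0.231]
ee_rot: [-0.0, 0.128, 0.992, -0.0]
ft_force: [0.0, -0.0, -0.5]
grip_width: 0.0121
grip_force: 0.0
```

>>> carry_out(dp=[[0.637,-0.87,-0.2],[0.637,-0.87,-0.2],[0.637,-0.87,-0.2],[0.637,-0.87,-0.2],[0.637,-0.87,-0.2]], rotation=[[0,0,0.437],[0,0,0.437],[0,0,0.437],[0,0,0.437],[0,0,0.437]], hand=[0,0,0,0,0])

```text
clock: 1.1
eef_pos: [0.4411, 0.3107, 0.2009]
ee_rot: [-0.0, 0.052, 0.999, -0.0]
ft_force: [-0.1, -0.6, 1.2]
grip_width: -0.0003
grip_force: 0.0
```

>>> carry_out(dp=[[0.637,-0.87,-0.67],[0.637,-0.87,-0.67],[0.637,-0.87,-0.67],[0.637,-0.87,-0.67],[0.637,-0.87,-0.67]], rotation=[[0,0,0.437],[0,0,0.437],[0,0,0.437],[0,0,0.437],[0,0,0.437]], hand=[0,0,0,0,0])

```text
clock: 1.6
eef_pos: [0.5367, 0.1803, 0.0998]
ee_rot: [-0.0, -0.024, 1.0, -0.0]
ft_force: [0.2, 0.2, -0.3]
grip_width: -0.0003
grip_force: 0.0
```

>>> carry_out(dp=[[0,0,-0.8],[0,0,-0.8],[0,0,-0.6],[0,0,-0.25],[0,0,0]], rotation=[[0,0,0],[0,0,0],[0,0,0],[0,0,0],[0,0,0]], hand=[0,0,0,0,0])

```text
clock: 2.1
eef_pos: [0.5354, 0.1813, 0.0262]
ee_rot: [-0.001, -0.023, 1.0, -0.0]
ft_force: [-0.4, 0.4, 0.3]
grip_width: -0.0
grip_force: 0.0
```

>>> carry_out(dp=[[0.005,-0.1,0],[0.005,-0.1,0],[0.005,-0.1,0],[0.005,-0.1,0],[0.005,-0.1,0]], rotation=[[0,0,0],[0,0,0],[0,0,0],[0,0,0],[0,0,0]], hand=[0,0,0,0,0])

```text
clock: 2.6
eef_pos: [0.5372, 0.1663, 0.0278]
ee_rot: [0.0, -0.023, 1.0, 0.0]
ft_force: [0.4, -0.2, -0.2]
grip_width: 0.0001
grip_force: 0.0
```

>>> carry_out(dp=[[0.005,-0.1,0],[0.005,-0.1,0],[0.005,-0.1,0],[0.005,-0.1,0],[0.005,-0.1,0]], rotation=[[0,0,0],[0,0,0],[0,0,0],[0,0,0],[0,0,0]], hand=[0,0,0,0,0])

```text
clock: 3.1
eef_pos: [0.5377, 0.1514, 0.0273]
ee_rot: [-0.0, -0.023, 1.0, 0.0]
ft_force: [-1.2, 1.5, -0.1]
grip_width: 0.0002
grip_force: 1.0
```

>>> carry_out(dp=[[0.013,-0.27,0],[0.013,-0.27,0],[0.013,-0.27,0],[0.013,-0.27,0],[0.013,-0.27,0]], rotation=[[0,0,0],[0,0,0],[0,0,0],[0,0,0],[0,0,0]], hand=[0,0,0,0,0])

```text
clock: 3.6
eef_pos: [0.5395, 0.1101, 0.0273]
ee_rot: [-0.0, -0.023, 1.0, -0.0]
ft_force: [-0.6, 2.0, -0.2]
grip_width: -0.0
grip_force: 1.2
```

>>> carry_out(dp=[[0.009,-0.2,0],[0.009,-0.2,0],[0.009,-0.2,0],[0.009,-0.2,0],[0.0,0,0]], rotation=[[0,0,0],[0,0,0],[0,0,0],[0,0,0],[0,0,0]], hand=[0,0,0,0,0])

```text
clock: 4.1
eef_pos: [0.5409, 0.0861, 0.0273]
ee_rot: [0.0, -0.023, 1.0, -0.0]
ft_force: [-0.3, 0.4, -0.9]
grip_width: -0.0001
grip_force: 0.0
```

```bash
python3 - <<'E'
from h import *
shot('top1','top');shot('scene1','scene');print(env.observe()['eef_pos'])
a=cv2.imread('pics/top1.png')[185:275,235:400]; b=cv2.imread('pics/scene1.png')[215:325,290:410]
a=cv2.resize(a,None,fx=4.6,fy=4.6,interpolation=cv2.INTER_CUBIC);b=cv2.resize(b,(759*1,int(110*759/120)),interpolation=cv2.INTER_CUBIC)
b=cv2.resize(cv2.imread('pics/scene1.png')[225:305,315:410],None,fx=2,fy=2,interpolation=cv2.INTER_CUBIC)
c=np.zeros((a.shape[0]+b.shape[0],759,3),np.uint8);c[:a.shape[0]]=a;c[a.shape[0]:,:b.shape[1]]=b
cv2.imwrite('pics/c1.png',cv2.convertScaleAbs(c,alpha=1.3))
E
```

```text
[0.54113477 0.08672423 0.02742527]
```

View pics/c1.png

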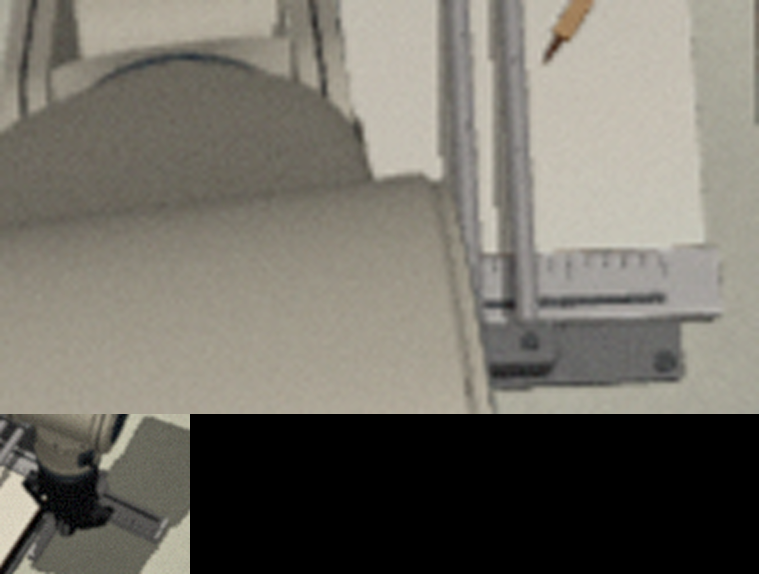

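The arm hides the stop in the top view. The scene strip shows the stop arm just beside the tile, so from here I go by force.

>>> carry_out(dp=[[0.005,-0.1,0],[0.005,-0.1,0],[0.005,-0.1,0],[0.005,-0.1,0],[0.005,-0.1,0]], rotation=[[0,0,0],[0,0,0],[0,0,0],[0,0,0],[0,0,0]], hand=[0,0,0,0,0])

```text
clock: 4.7
eef_pos: [0.5417, 0.0718, 0.0274]
ee_rot: [0.0, -0.023, 1.0, 0.0]
ft_force: [1.3, 2.2, 0.7]
grip_width: -0.0001
grip_force: 1.0
```

>>> carry_out(dp=[[0.001,-0.02,0],[0.001,-0.02,0],[0.001,-0.02,0],[0.001,-0.02,0],[0.001,-0.02,0]], rotation=[[0,0,0],[0,0,0],[0,0,0],[0,0,0],[0,0,0]], hand=[0,0,0,0,0])

```text
clock: 5.2
eef_pos: [0.5418, 0.069, 0.0274]
ee_rot: [0.0, -0.023, 1.0, 0.0]
ft_force: [0.7, 2.2, 0.7]
grip_width: 0.0001
grip_force: 1.0
```

```bash
cat > sc.py <<'E'
from h import *
import sys
n=sys.argv[1]; shot(n,'scene');o=env.observe();print(o['eef_pos'],o['ft_force'])
b=cv2.resize(cv2.imread(f'pics/{n}.png')[225:325,290:410],None,fx=5.8,fy=5.8,interpolation=cv2.INTER_CUBIC)
cv2.imwrite(f'pics/{n}c.png',cv2.convertScaleAbs(b,alpha=1.4))
E
python3 sc.py s2
```

```text
[0.54178049 0.06893745 0.02737105] [0.80713704 1.74019858 1.42087308]
```

View pics/s2c.png

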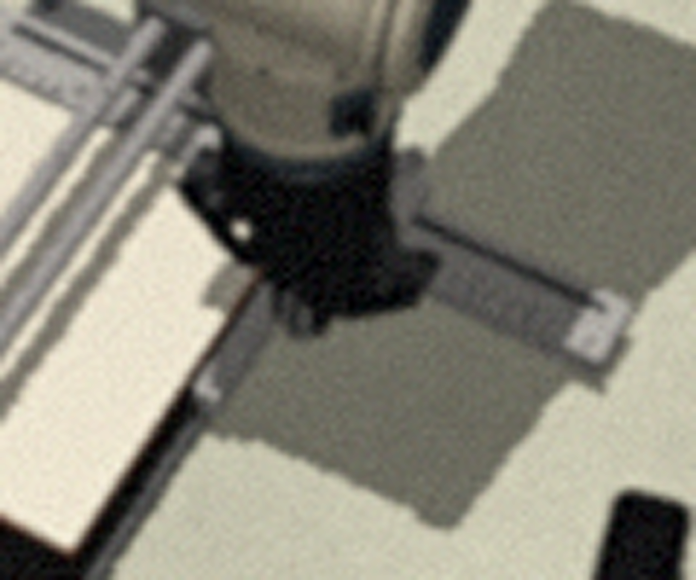

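The arm end's inner corner is at about (195,375) in the crop, nearly over the tile's edge, which runs from (262,270) to (75,550). A few mm remain.

```bash
python3 - <<'E'
from fit import *
p=np.load('p.npy')
for U,V in((195,375),(200,372),(215,392)):
    q=ray(S,290+U/5.8-p[5],225+V/5.8-p[6],.036)-[p[0],p[1],0]; c,s_=np.cos(p[2]),np.sin(p[2]); print(c*q[0]+s_*q[1],-s_*q[0]+c*q[1]-p[3]-.1)
E
```

```text
0.11845145985498892 0.0036152484792208173
0.11596708034988257 0.004826181520411171
0.12154224329578994 0.016073409020195606
```

>>> carry_out(dp=[[0.001,-0.02,0],[0.001,-0.02,0],[0.001,-0.02,0],[0.001,-0.02,0],[0.001,-0.02,0]], rotation=[[0,0,0],[0,0,0],[0,0,0],[0,0,0],[0,0,0]], hand=[0,0,0,0,0])

```text
clock: 5.75
eef_pos: [0.5419, 0.066, 0.0274]
ee_rot: [0.0, -0.023, 1.0, 0.0]
ft_force: [1.2, 2.8, 0.2]
grip_width: -0.0002
grip_force: 1.0
```

>>> carry_out(dp=[[0,-0.01,0],[0,-0.01,0],[0,-0.01,0],[0,-0.01,0],[0,0,0]], rotation=[[0,0,0],[0,0,0],[0,0,0],[0,0,0],[0,0,0]], hand=[0,0,0,0,0])

```text
clock: 6.25
eef_pos: [0.5418, 0.0648, 0.0273]
ee_rot: [0.0, -0.023, 1.0, -0.0]
ft_force: [1.6, 1.5, 0.8]
grip_width: 0.0005
grip_force: 1.0
```

```bash
python3 -c "
from h import *
o=env.observe();print(o['eef_pos'],o['ft_force'])"
```

```text
[0.54181009 0.06475188 0.02732831] [1.57280289 1.54833755 0.80098075]
```

>>> carry_out(dp=[[0,-0.01,0],[0,-0.01,0],[0,-0.01,0],[0,0,0],[0,0,0]], rotation=[[0,0,0],[0,0,0],[0,0,0],[0,0,0],[0,0,0]], hand=[0,0,0,0,0])

```text
clock: 6.75
eef_pos: [0.5417, 0.0639, 0.0273]
ee_rot: [-0.0, -0.023, 1.0, -0.0]
ft_force: [1.3, 1.7, 1.4]
grip_width: -0.0001
grip_force: 1.0
```

>>> carry_out(dp=[[0,-0.01,0],[0,-0.01,0],[0,-0.01,0],[0,0,0],[0,0,0]], rotation=[[0,0,0],[0,0,0],[0,0,0],[0,0,0],[0,0,0]], hand=[0,0,0,0,0])

```text
clock: 7.25
eef_pos: [0.5418, 0.063, 0.0273]
ee_rot: [0.0, -0.023, 1.0, -0.0]
ft_force: [1.6, 2.0, 1.0]
grip_width: -0.0001
grip_force: 1.0
```

>>> carry_out(dp=[[0,-0.01,0],[0,-0.01,0],[0,-0.01,0],[0,0,0],[0,0,0]], rotation=[[0,0,0],[0,0,0],[0,0,0],[0,0,0],[0,0,0]], hand=[0,0,0,0,0])

```text
clock: 7.75
eef_pos: [0.5418, 0.0621, 0.0273]
ee_rot: [-0.0, -0.023, 1.0, -0.0]
ft_force: [1.9, 1.9, 1.7]
grip_width: -0.0
grip_force: 1.0
```

>>> carry_out(dp=[[0,-0.01,0],[0,-0.01,0],[0,-0.01,0],[0,0,0],[0,0,0]], rotation=[[0,0,0],[0,0,0],[0,0,0],[0,0,0],[0,0,0]], hand=[0,0,0,0,0])

```text
clock: 8.25
eef_pos: [0.5417, 0.0612, 0.0273]
ee_rot: [-0.0, -0.023, 1.0, -0.0]
ft_force: [0.2, 2.1, 1.1]
grip_width: 0.0001
grip_force: 1.0
```

```bash
python3 sc.py s3
```

```text
[0.54174269 0.06117652 0.02732378] [1.43598224 2.34471986 0.78167089]
```

View pics/s3c.png

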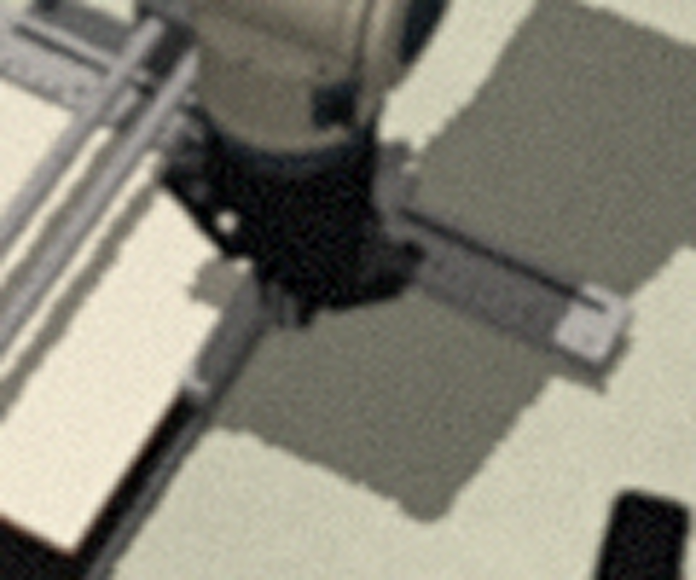

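The tile's far corner is still at (75,550), so it has not moved. The stop arm lies alongside its edge. I'll keep creeping until the force rises.

>>> carry_out(dp=[[0,-0.01,0],[0,-0.01,0],[0,0,0],[0,0,0],[0,0,0]], rotation=[[0,0,0],[0,0,0],[0,0,0],[0,0,0],[0,0,0]], hand=[0,0,0,0,0])

```text
clock: 8.8
eef_pos: [0.5418, 0.0609, 0.0273]
ee_rot: [0.0, -0.023, 1.0, 0.0]
ft_force: [1.1, 3.5, 1.2]
grip_width: 0.0
grip_force: 2.4
```

```bash
python3 - <<'E'
from fit import *
p=np.load('p.npy')
for g in(0,.003):
    p2=p.copy();p2[4]=p[3]+.122+g
    for l in((.126,-.022,.036),(.126,-.008,.036)):
        q=proj(S,W(p2,'s',l))+p[5:];print(g,(q-[290,225])*5.8)
q=proj(S,W(p,'t',(.1,.1,.027)))+p[5:];print((q-[290,225])*5.8)
E
```

```text
0 [179.8891517  384.19926334]
0 [206.18763332 397.52769084]
0.003 [185.51079588 387.04838892]
0.003 [211.84433025 400.39458164]
[ 74.43641081 554.13175046]
```

>>> carry_out(dp=[[0,-0.01,0],[0,0,0],[0,0,0],[0,0,0],[0,0,0]], rotation=[[0,0,0],[0,0,0],[0,0,0],[0,0,0],[0,0,0]], hand=[0,0,0,0,0])

```text
clock: 9.3
eef_pos: [0.5418, 0.0608, 0.0273]
ee_rot: [0.0, -0.023, 1.0, 0.0]
ft_force: [1.9, 6.8, -0.0]
grip_width: 0.0001
grip_force: 2.9
```

Contact with the tile is made. I'll back off, rise, and swing aside for a look while turning towards the stroke's start angle.

>>> carry_out(dp=[[0,0.2,0],[0,0.5,0],[0,0.2,0.9],[0,0,0.9],[0,0,0.9]], rotation=[[0,0,0],[0,0,0],[0,0,0],[0,0,0],[0,0,0]], hand=[0,0,0,0,0])

```text
clock: 9.8
eef_pos: [0.5409, 0.0882, 0.1088]
ee_rot: [-0.001, -0.024, 1.0, -0.0]
ft_force: [0.9, -0.9, -0.2]
grip_width: 0.0003
grip_force: 0.0
```

>>> carry_out(dp=[[-0.5,1,0.9],[-0.5,1,0],[-0.5,1,0],[-0.5,1,0],[-0.5,1,0]], rotation=[[0,0,-1],[0,0,-1],[0,0,-1],[0,0,-1],[0,0,-1]], hand=[0.47,0.47,0.47,0.47,0.47])

```text
clock: 10.3
eef_pos: [0.4654, 0.2388, 0.1353]
ee_rot: [-0.0, 0.152, 0.988, -0.0]
ft_force: [-0.1, -0.3, 0.2]
grip_width: 0.0402
grip_force: 0.0
```

>>> carry_out(dp=[[0,1,0],[0,1,0],[0,1,0],[0,0,0],[0,0,0]], rotation=[[0,0,-1],[0,0,-1],[0,0,-1],[0,0,-1],[0,0,-1]], hand=[0.47,0.47,0.47,0.47,0.47])

```text
clock: 10.8
eef_pos: [0.4657, 0.3288, 0.1349]
ee_rot: [-0.0, 0.32, 0.947, -0.0]
ft_force: [0.4, -0.1, 0.8]
grip_width: 0.0403
grip_force: 0.0
```

```bash
python3 - <<'E'
from h import *
shot('top4','top');o=env.observe();print(o['eef_pos'],o['ee_rot'],o['joint_positions'],o['grip_width'])
a=cv2.imread('pics/top4.png')[150:280,235:400]
a=cv2.resize(a,None,fx=4.6,fy=4.6,interpolation=cv2.INTER_CUBIC); cv2.imwrite('pics/tc4.png',cv2.convertScaleAbs(a,alpha=1.2))
E
```

```text
[0.4656776  0.3282775  0.13490687] [-3.14475797e-04  3.22123841e-01  9.46697306e-01 -5.85499278e-04] [ 5.93259571e-01  4.72721669e-01  1.81756114e+00 -2.75431822e-04
  8.52622801e-01 -3.21411125e-01] 0.04019779638457972
```

View pics/tc4.png

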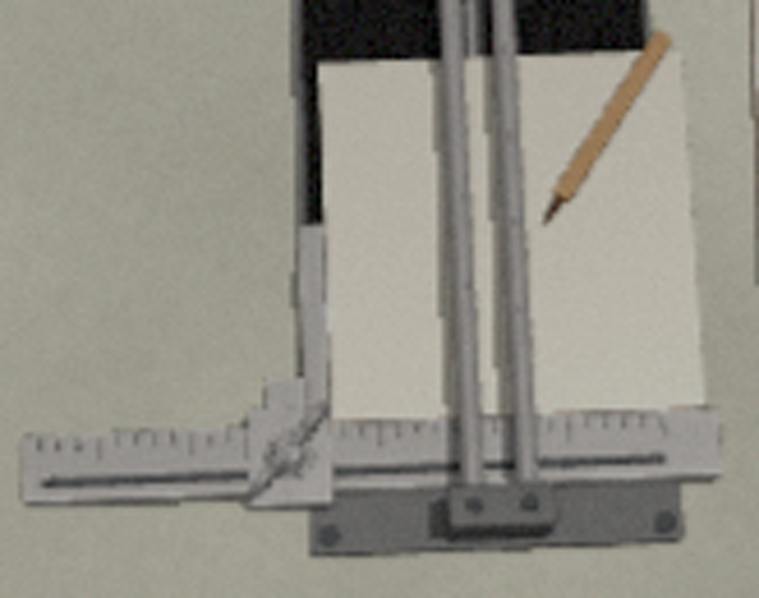

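The stop's arm is flush against the tile, with its edge at column ~328 and the tile corners unchanged. The wings run from (253,500) to (325,405) and the shoe's near corners are at (249,508) and (333,505).

```bash
python3 - <<'E'
from fit import *
p=np.load('p.npy'); e=env.observe()['eef_pos']
for (U,V,l) in((249,508,(-.026,.022)),(333,505,(-.026,-.022)),(300,226,(.126,-.008)),(326,226,(.126,-.022))):
    z=.04 if l[0]<0 else .036
    q=ray(*t(U,V),z)-[p[0],p[1],0]; c,s_=np.cos(p[2]),np.sin(p[2]); print(-s_*q[0]+c*q[1]-l[1]-p[3]-.122)
p[4]=p[3]+.122; c=W(p,'s',(0,0,.063)); print(c,(c[:2]-e[:2])/.03)
for P in [(253,500),(325,405)]:
    l=ray(*t(*P),.07)-c; print(l,np.degrees(np.arctan2(l[1],l[0])))
m=(ray(*t(253,500),.072)+ray(*t(325,405),.072))/2;print(m)
E
```

```text
0.0012633191681408196
0.001310067991324687
-0.000949303579452776
-0.0008942996471363596
[0.47412549 0.05400901 0.063     ] [ 0.28159634 -9.14228296]
[-0.0264558   0.01835632  0.007     ] 145.2452094923001
[ 0.0228943  -0.01797588  0.007     ] -38.13787366505998
[0.47204157 0.05412168 0.072     ]
```

>>> carry_out(dp=[[0.026,-0.915,0],[0.026,-0.915,0],[0.026,-0.915,0],[0.026,-0.915,0],[0.026,-0.915,0]], rotation=[[0,0,0],[0,0,0],[0,0,0],[0,0,0],[0,0,0]], hand=[0.47,0.47,0.47,0.47,0.47])

```text
clock: 11.35
eef_pos: [0.47, 0.1893, 0.1352]
ee_rot: [-0.0, 0.319, 0.948, -0.0]
ft_force: [-0.4, -0.3, -1.0]
grip_width: 0.0402
grip_force: 0.0
```

>>> carry_out(dp=[[0.026,-0.915,0],[0.026,-0.915,0],[0.026,-0.915,0],[0.026,-0.915,-0.5],[0.026,-0.915,-0.5]], rotation=[[0,0,0],[0,0,0],[0,0,0],[0,0,0],[0,0,0]], hand=[0.47,0.47,0.47,0.47,0.47])

```text
clock: 11.85
eef_pos: [0.4746, 0.0521, 0.1053]
ee_rot: [0.0, 0.319, 0.948, 0.0]
ft_force: [0.6, 0.4, 0.6]
grip_width: 0.0399
grip_force: 0.0
```

>>> carry_out(dp=[[0,0,0],[0,0,-0.5],[0,0,-0.6],[0,0,-0.65],[0,0,0]], rotation=[[0,0,0],[0,0,0],[0,0,0],[0,0,0],[0,0,0]], hand=[0.47,0.47,0.47,0.47,0.47])

```text
clock: 12.35
eef_pos: [0.473, 0.0535, 0.0513]
ee_rot: [-0.002, 0.319, 0.948, -0.001]
ft_force: [-0.9, 0.1, 0.4]
grip_width: 0.0406
grip_force: 0.0
```

```bash
python3 sc.py s5; python3 -c "
from h import *
print(env.observe()['joint_positions'],env.observe()['ft_torque'])"
```

```text
[0.47370864 0.05348308 0.05232931] [-0.05255609 -0.29455369 -0.32014117]
[ 8.74554141e-02  5.16319527e-01  2.04874352e+00  1.87122070e-05
  5.79113972e-01 -8.33191750e-01] [-0.011698   -0.01062661 -0.02938811]
```

View pics/s5c.png

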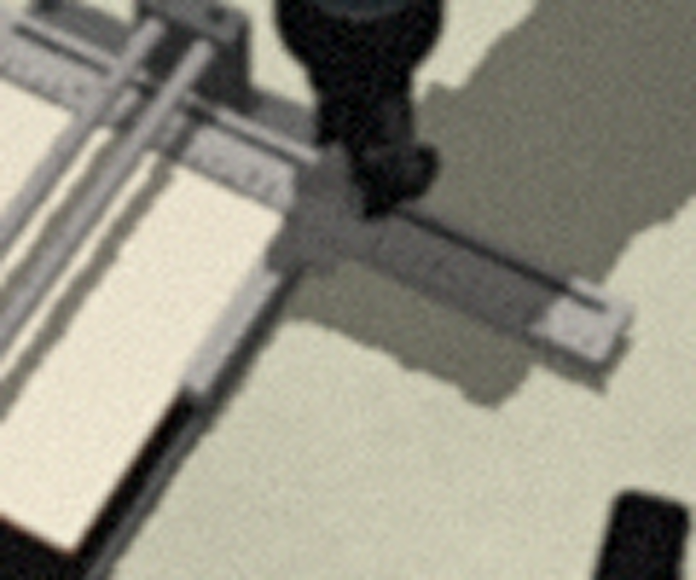

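The fingers straddle the screw with nothing touched, and the stop is still at the tile. I'll lower a touch and start the clockwise stroke.

>>> carry_out(dp=[[0,0,-0.13],[0,0,0],[0,0,0],[0,0,0],[0,0,0]], rotation=[[0,0,0],[0,0,-1],[0,0,-1],[0,0,-1],[0,0,-1]], hand=[0.47,0.47,0.47,0.47,0.47])

```text
clock: 12.9
eef_pos: [0.4753, 0.0531, 0.0499]
ee_rot: [0.001, 0.45, 0.893, 0.0]
ft_force: [-0.7, -0.4, -0.0]
grip_width: 0.0401
grip_force: 0.0
```

>>> carry_out(dp=[[0,0,0],[0,0,0],[0,0,0],[0,0,0],[0,0,0]], rotation=[[0,0,-1],[0,0,-1],[0,0,-1],[0,0,-1],[0,0,-1]], hand=[0.47,0.47,0.47,0.47,0.47])

```text
clock: 13.4
eef_pos: [0.4753, 0.0531, 0.0499]
ee_rot: [0.001, 0.598, 0.801, 0.001]
ft_force: [0.3, 0.5, -0.9]
grip_width: 0.0404
grip_force: 0.0
```

>>> carry_out(dp=[[0,0,0],[0,0,0],[0,0,0],[0,0,0],[0,0,0]], rotation=[[0,0,-1],[0,0,-0.7],[0,0,-0.7],[0,0,-0.7],[0,0,-0.7]], hand=[0.47,0.47,0.47,0.47,0.47])

```text
clock: 13.9
eef_pos: [0.4753, 0.0531, 0.0499]
ee_rot: [0.001, 0.698, 0.716, 0.001]
ft_force: [-0.5, 1.2, 0.3]
grip_width: 0.0398
grip_force: 0.0
```

>>> carry_out(dp=[[0,0,0],[0,0,0],[0,0,0],[0,0,0],[0,0,0]], rotation=[[0,0,-0.7],[0,0,-0.7],[0,0,-0.7],[0,0,-0.7],[0,0,-0.7]], hand=[0.47,0.47,0.47,0.47,0.47])

```text
clock: 14.4
eef_pos: [0.4754, 0.0532, 0.05]
ee_rot: [0.001, 0.781, 0.625, 0.001]
ft_force: [-0.1, -0.0, -0.5]
grip_width: 0.0397
grip_force: 0.3
```

```bash
python3 -c "
from h import *
o=env.observe();print(o['joint_positions'],o['ft_torque'],o['ft_force'])"
```

```text
[8.64873003e-02 5.21327778e-01 2.04860008e+00 1.73886970e-04
 5.69666486e-01 3.06537845e-01] [ 0.15013454 -0.01781397  0.01464118] [-0.14927467 -0.02266807 -0.53358002]
```

>>> carry_out(dp=[[-0.02,0.01,0],[-0.01,0.01,0],[0,0,0],[0,0,0],[0,0,0]], rotation=[[0,0,-1],[0,0,-1],[0,0,-1],[0,0,-1],[0,0,-1]], hand=[0.47,0.47,0.47,0.47,0.47])

```text
clock: 14.9
eef_pos: [0.4746, 0.0538, 0.05]
ee_rot: [0.0, 0.877, 0.48, 0.001]
ft_force: [0.5, 0.4, -0.0]
grip_width: 0.0399
grip_force: 0.3
```

>>> carry_out(dp=[[0,0,0],[0,0,0],[0,0,0],[0,0,0],[0,0,0]], rotation=[[0,0,-1],[0,0,-1],[0,0,-1],[0,0,-1],[0,0,-1]], hand=[0.47,0.47,0.47,0.47,0.47])

```text
clock: 15.4
eef_pos: [0.4747, 0.0538, 0.05]
ee_rot: [0.0, 0.947, 0.32, 0.001]
ft_force: [1.0, -0.5, 0.1]
grip_width: 0.0404
grip_force: 0.3
```

```bash
python3 - <<'E'
from h import *
o=env.observe();print(o['joint_positions'],o['ft_torque'],o['ft_force'],o['eef_pos'])
shot('top6','top');shot('scene6','scene')
a=cv2.imread('pics/top6.png')[190:280,265:345]; b=cv2.imread('pics/scene6.png')[235:300,320:400]
a=cv2.resize(a,(400,450),interpolation=cv2.INTER_CUBIC);b=cv2.resize(b,(400,325),interpolation=cv2.INTER_CUBIC)
c=np.zeros((450,800,3),np.uint8);c[:,:400]=a;c[:325,400:]=b
cv2.imwrite('pics/c6.png',cv2.convertScaleAbs(c,alpha=1.5))
E
```

```text
[8.78565281e-02 5.20598259e-01 2.05017040e+00 7.74013416e-05
 5.68395314e-01 1.00687931e+00] [ 0.1196616  -0.06758035  0.04775312] [ 1.03924468 -0.5179918   0.08690278] [0.47472024 0.05377358 0.05000513]
```

View pics/c6.png

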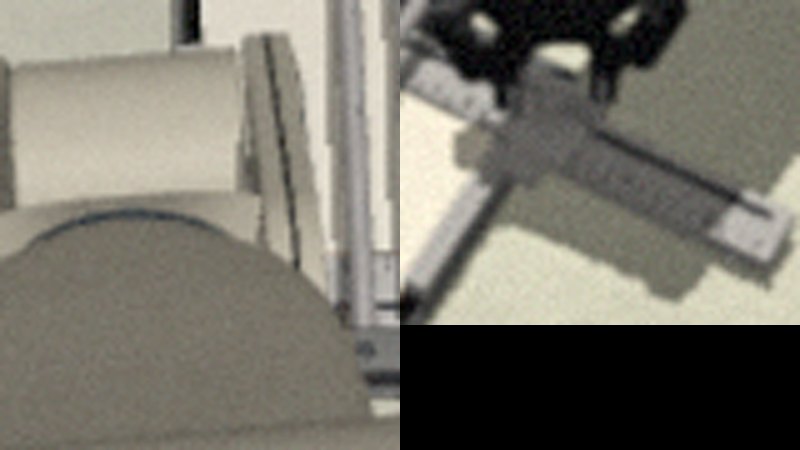

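The stop arm is still flush with the tile while the fingers drive the wings (torque ~0.05 Nm). Viewing quota is used up, so I'll go on by numbers.

>>> carry_out(dp=[[0,0,0],[0,0,0],[0,0,0],[0,0,0],[0,0,0]], rotation=[[0,0,-1],[0,0,-1],[0,0,-1],[0,0,-1],[0,0,-1]], hand=[0.47,0.47,0.47,0.47,0.47])

```text
clock: 16.0
eef_pos: [0.4744, 0.0536, 0.0496]
ee_rot: [0.0, 0.988, 0.152, 0.001]
ft_force: [0.3, -0.3, -0.2]
grip_width: 0.0399
grip_force: 0.3
```

>>> carry_out(dp=[[0,0,0],[0,0,0],[0,0,0],[0,0,0],[0,0,0]], rotation=[[0,0,-1],[0,0,-1],[0,0,-1],[0,0,-1],[0,0,-1]], hand=[0.47,0.47,0.47,0.47,0.47])

```text
clock: 16.5
eef_pos: [0.4744, 0.0536, 0.0496]
ee_rot: [-0.0, 1.0, -0.022, 0.001]
ft_force: [0.2, -0.0, -0.3]
grip_width: 0.04
grip_force: 0.3
```

>>> carry_out(dp=[[0,0,0],[0,0,0],[0,0,0],[0,0,0],[0,0,0]], rotation=[[0,0,-1],[0,0,-1],[0,0,-1],[0,0,-1],[0,0,-1]], hand=[0.47,0.47,0.47,0.47,0.47])

```text
clock: 17.0
eef_pos: [0.4743, 0.0535, 0.0496]
ee_rot: [-0.0, 0.981, -0.195, 0.001]
ft_force: [0.4, -1.1, 0.3]
grip_width: 0.0403
grip_force: 0.3
```

>>> carry_out(dp=[[0,0,0],[0,0,0],[0,0,0],[0,0,0],[0,0,0]], rotation=[[0,0,-1],[0,0,-1],[0,0,-1],[0,0,-1],[0,0,-0.5]], hand=[0.47,0.47,0.47,0.47,0.47])

```text
clock: 17.5
eef_pos: [0.4743, 0.0536, 0.0495]
ee_rot: [-0.0, 0.938, -0.346, 0.001]
ft_force: [0.2, -0.0, -0.9]
grip_width: 0.0402
grip_force: 0.3
```

```bash
python3 -c "
from h import *
o=env.observe();print(o['joint_positions'],o['ft_torque'],o['ft_force'],o['eef_pos'])"
```

```text
[ 8.75568907e-02  5.21402064e-01  2.05055337e+00 -1.43280073e-04
  5.68327135e-01  2.36560986e+00] [-0.00311823 -0.07019751  0.00031381] [ 0.23736341 -0.02086944 -0.8858606 ] [0.4742631  0.0535539  0.04954598]
```

Stroke one has taken the screw to about 3.0 rad. Lift and rotate back for stroke two.

>>> carry_out(dp=[[0,0,0],[0,0,0.7],[0,0,0.7],[0,0,0],[0,0,0]], rotation=[[0,0,1],[0,0,0],[0,0,0],[0,0,1],[0,0,1]], hand=[0.47,0.47,0.47,0.47,0.47])

```text
clock: 18.0
eef_pos: [0.4745, 0.0536, 0.0923]
ee_rot: [-0.0, 0.97, -0.244, 0.001]
ft_force: [-0.2, 0.1, 0.7]
grip_width: 0.0403
grip_force: 0.0
```

>>> carry_out(dp=[[0,0,0],[0,0,0],[0,0,0],[0,0,0],[0,0,0]], rotation=[[0,0,1],[0,0,1],[0,0,1],[0,0,1],[0,0,1]], hand=[0.47,0.47,0.47,0.47,0.47])

```text
clock: 18.5
eef_pos: [0.4739, 0.0536, 0.0915]
ee_rot: [-0.0, 0.997, -0.072, 0.0]
ft_force: [-0.5, 0.5, 0.3]
grip_width: 0.04
grip_force: 0.0
```

>>> carry_out(dp=[[0,0,0],[0,0,0],[0,0,0],[0,0,0],[0,0,0]], rotation=[[0,0,1],[0,0,1],[0,0,1],[0,0,1],[0,0,1]], hand=[0.47,0.47,0.47,0.47,0.47])

```text
clock: 19.0
eef_pos: [0.4739, 0.0535, 0.0915]
ee_rot: [0.0, 0.995, 0.103, 0.0]
ft_force: [0.1, -0.6, -0.1]
grip_width: 0.0402
grip_force: 0.0
```

>>> carry_out(dp=[[0,0,0],[0,0,0],[0,0,0],[0,0,0],[0,0,0]], rotation=[[0,0,1],[0,0,1],[0,0,1],[0,0,1],[0,0,1]], hand=[0.47,0.47,0.47,0.47,0.47])

```text
clock: 19.5
eef_pos: [0.4739, 0.0536, 0.0915]
ee_rot: [0.0, 0.962, 0.274, 0.0]
ft_force: [0.1, 0.6, -0.2]
grip_width: 0.0398
grip_force: 0.0
```

>>> carry_out(dp=[[0,0,0],[0,0,0],[0,0,0],[0,0,0],[0,0,0]], rotation=[[0,0,1],[0,0,1],[0,0,1],[0,0,1],[0,0,1]], hand=[0.47,0.47,0.47,0.47,0.47])

```text
clock: 20.0
eef_pos: [0.4739, 0.0536, 0.0915]
ee_rot: [0.0, 0.9, 0.437, 0.0]
ft_force: [-0.8, 0.2, -0.8]
grip_width: 0.0405
grip_force: 0.0
```

>>> carry_out(dp=[[0,0,0],[0,0,0],[0,0,0],[0,0,0],[0,0,0]], rotation=[[0,0,1],[0,0,1],[0,0,1],[0,0,1],[0,0,1]], hand=[0.47,0.47,0.47,0.47,0.47])

```text
clock: 20.5
eef_pos: [0.4739, 0.0536, 0.0915]
ee_rot: [0.0, 0.81, 0.586, 0.0]
ft_force: [-0.4, -0.6, -0.0]
grip_width: 0.0406
grip_force: 0.0
```

>>> carry_out(dp=[[0,0,0],[0,0,0],[0,0,0],[0,0,0],[0,0,0]], rotation=[[0,0,1],[0,0,1],[0,0,1],[0,0,1],[0,0,1]], hand=[0.47,0.47,0.47,0.47,0.47])

```text
clock: 21.0
eef_pos: [0.4739, 0.0536, 0.0915]
ee_rot: [0.0, 0.696, 0.718, 0.0]
ft_force: [-1.1, -0.1, 0.1]
grip_width: 0.0401
grip_force: 0.0
```

>>> carry_out(dp=[[0,0,0],[0,0,0],[0,0,0],[0,0,0],[0,0,0]], rotation=[[0,0,1],[0,0,1],[0,0,1],[0,0,1],[0,0,1]], hand=[0.47,0.47,0.47,0.47,0.47])

```text
clock: 21.5
eef_pos: [0.4739, 0.0536, 0.0915]
ee_rot: [0.0, 0.561, 0.828, 0.0]
ft_force: [-0.5, -0.7, -0.7]
grip_width: 0.0402
grip_force: 0.0
```

>>> carry_out(dp=[[0,0,0],[0,0,0],[0,0,0],[0,0,0],[0,0,0]], rotation=[[0,0,1],[0,0,1],[0,0,1],[0,0,1],[0,0,1]], hand=[0.47,0.47,0.47,0.47,0.47])

```text
clock: 22.0
eef_pos: [0.4739, 0.0536, 0.0915]
ee_rot: [0.0, 0.408, 0.913, 0.0]
ft_force: [0.3, -0.6, -0.4]
grip_width: 0.0405
grip_force: 0.0
```

>>> carry_out(dp=[[0,0,0],[0,0,0],[0,0,0],[0,0,0],[0,0,0]], rotation=[[0,0,1],[0,0,1],[0,0,1],[0,0,1],[0,0,1]], hand=[0.47,0.47,0.47,0.47,0.47])

```text
clock: 22.5
eef_pos: [0.4739, 0.0536, 0.0915]
ee_rot: [0.0, 0.244, 0.97, 0.0]
ft_force: [-0.2, 0.1, 0.2]
grip_width: 0.0402
grip_force: 0.0
```

>>> carry_out(dp=[[0,0,0],[0,0,0],[0,0,0],[0,0,0],[0,0,0]], rotation=[[0,0,1],[0,0,1],[0,0,1],[0,0,0],[0,0,0]], hand=[0.47,0.47,0.47,0.47,0.47])

```text
clock: 23.0
eef_pos: [0.4739, 0.0535, 0.0913]
ee_rot: [0.0, 0.144, 0.99, 0.0]
ft_force: [0.5, 1.2, -0.0]
grip_width: 0.0396
grip_force: 0.0
```

```bash
python3 - <<'E'
from h import *
o=env.observe();n=o['ee_rot'];print(o['joint_positions'],2*np.degrees(np.arctan2(n[2],n[1]))-90,o['eef_pos'])
E
```

```text
[ 8.75002828e-02  4.38653574e-01  2.03992253e+00 -2.06866243e-05
  6.62373232e-01 -1.19433398e+00] 73.44462774148829 [0.47386433 0.05351126 0.0913185 ]
```

>>> carry_out(dp=[[0,0,-0.7],[0,0,-0.7],[0,0,0],[0,0,0],[0,0,0]], rotation=[[0,0,0],[0,0,0],[0,0,-1],[0,0,-1],[0,0,-1]], hand=[0.47,0.47,0.47,0.47,0.47])

```text
clock: 23.5
eef_pos: [0.4736, 0.0534, 0.0488]
ee_rot: [-0.0, 0.248, 0.969, -0.0]
ft_force: [1.0, -0.2, 0.2]
grip_width: 0.0401
grip_force: 0.0
```

>>> carry_out(dp=[[0,0,0],[0,0,0],[0,0,0],[0,0,0],[0,0,0]], rotation=[[0,0,-1],[0,0,-1],[0,0,-0.7],[0,0,-0.7],[0,0,-0.7]], hand=[0.47,0.47,0.47,0.47,0.47])

```text
clock: 24.0
eef_pos: [0.4738, 0.0535, 0.0491]
ee_rot: [0.0, 0.383, 0.924, 0.0]
ft_force: [-0.3, 0.4, -1.1]
grip_width: 0.0404
grip_force: 0.4
```

>>> carry_out(dp=[[0,0,0],[0,0,0],[0,0,0],[0,0,0],[0,0,0]], rotation=[[0,0,-1],[0,0,-1],[0,0,-1],[0,0,-1],[0,0,-1]], hand=[0.47,0.47,0.47,0.47,0.47])

```text
clock: 24.5
eef_pos: [0.4738, 0.0535, 0.0491]
ee_rot: [0.0, 0.538, 0.843, 0.0]
ft_force: [0.3, 0.9, 0.0]
grip_width: 0.0403
grip_force: 0.4
```

>>> carry_out(dp=[[0,0,0],[0,0,0],[0,0,0],[0,0,0],[0,0,0]], rotation=[[0,0,-1],[0,0,-1],[0,0,-1],[0,0,-1],[0,0,-1]], hand=[0.47,0.47,0.47,0.47,0.47])

```text
clock: 25.0
eef_pos: [0.4738, 0.0536, 0.0491]
ee_rot: [0.0, 0.676, 0.736, 0.0]
ft_force: [0.1, 0.6, -0.5]
grip_width: 0.0401
grip_force: 0.3
```

```bash
cat > o.py <<'E'
from h import *
o=env.observe();n=o['ee_rot'];print('yaw',2*np.degrees(np.arctan2(n[2],n[1]))-90,o['eef_pos'],o['ft_torque'],o['ft_force'],o['grip_force'])
E
python3 o.py
```

```text
yaw 4.8678827802073386 [0.47379079 0.05355686 0.04907718] [ 0.13540863  0.03277241 -0.01183501] [ 0.13106675  0.62181144 -0.52280549] 0.3438482119781838
```

>>> carry_out(dp=[[0,0,0],[0,0,0],[0,0,0],[0,0,0],[0,0,0]], rotation=[[0,0,-1],[0,0,-1],[0,0,-1],[0,0,-1],[0,0,-1]], hand=[0.47,0.47,0.47,0.47,0.47])

```text
clock: 25.5
eef_pos: [0.4739, 0.0536, 0.0491]
ee_rot: [0.0, 0.794, 0.608, 0.0]
ft_force: [0.1, 1.8, -0.2]
grip_width: 0.0402
grip_force: 0.3
```

>>> carry_out(dp=[[0,0,0],[0,0,0],[0,0,0],[0,0,0],[0,0,0]], rotation=[[0,0,-1],[0,0,-1],[0,0,-1],[0,0,-1],[0,0,-1]], hand=[0.47,0.47,0.47,0.47,0.47])

```text
clock: 26.0
eef_pos: [0.4741, 0.0535, 0.0491]
ee_rot: [0.0, 0.888, 0.461, 0.0]
ft_force: [0.3, 0.9, -0.8]
grip_width: 0.04
grip_force: 0.3
```

>>> carry_out(dp=[[0,0,0],[0,0,0],[0,0,0],[0,0,0],[0,0,0]], rotation=[[0,0,-1],[0,0,-1],[0,0,-1],[0,0,-1],[0,0,-1]], hand=[0.47,0.47,0.47,0.47,0.47])

```text
clock: 26.5
eef_pos: [0.4741, 0.0535, 0.0492]
ee_rot: [0.0, 0.954, 0.3, 0.0]
ft_force: [1.0, 0.3, -0.0]
grip_width: 0.0401
grip_force: 0.3
```

>>> carry_out(dp=[[0,0,0],[0,0,0],[0,0,0],[0,0,0],[0,0,0]], rotation=[[0,0,-1],[0,0,-1],[0,0,-1],[0,0,-1],[0,0,-1]], hand=[0.47,0.47,0.47,0.47,0.47])

```text
clock: 27.0
eef_pos: [0.4742, 0.0535, 0.0492]
ee_rot: [0.0, 0.992, 0.129, 0.0]
ft_force: [1.2, -0.4, 0.2]
grip_width: 0.04
grip_force: 0.3
```

>>> carry_out(dp=[[0,0,0],[0,0,0],[0,0,0],[0,0,0],[0,0,0]], rotation=[[0,0,-1],[0,0,-1],[0,0,-1],[0,0,-1],[0,0,-1]], hand=[0.47,0.47,0.47,0.47,0.47])

```text
clock: 27.5
eef_pos: [0.4742, 0.0534, 0.0492]
ee_rot: [-0.0, 0.999, -0.045, 0.0]
ft_force: [1.7, -0.4, -0.1]
grip_width: 0.0402
grip_force: 0.3
```

>>> carry_out(dp=[[0,0,0],[0,0,0],[0,0,0],[0,0,0],[0,0,0]], rotation=[[0,0,-1],[0,0,-1],[0,0,-1],[0,0,-1],[0,0,-1]], hand=[0.47,0.47,0.47,0.47,0.47])

```text
clock: 28.0
eef_pos: [0.4741, 0.0534, 0.0492]
ee_rot: [-0.0, 0.976, -0.217, 0.0]
ft_force: [0.1, -1.3, 0.0]
grip_width: 0.0403
grip_force: 0.3
```

>>> carry_out(dp=[[0,0,0],[0,0,0],[0,0,0],[0,0,0],[0,0,0]], rotation=[[0,0,-1],[0,0,-1],[0,0,-1],[0,0,-0.8],[0,0,0]], hand=[0.47,0.47,0.47,0.47,0.47])

```text
clock: 28.5
eef_pos: [0.4739, 0.0535, 0.0491]
ee_rot: [-0.0, 0.939, -0.343, 0.0]
ft_force: [-0.7, -0.3, 0.2]
grip_width: 0.0401
grip_force: 0.0
```

```bash
python3 o.py
```

```text
yaw -130.17750581134453 [0.47389727 0.05348906 0.04911294] [-0.0042946  -0.06286697 -0.01905902] [-0.67868088 -0.31268216  0.20245807] 0.0
```

Back for stroke three, swinging aside on the way so the camera can check the stop.

>>> carry_out(dp=[[0,0,0],[0,0,0.7],[0,0,0.7],[0,0,0.3],[0,1,0]], rotation=[[0,0,1],[0,0,0],[0,0,0],[0,0,1],[0,0,1]], hand=[0.47,0.47,0.47,0.47,0.47])

```text
clock: 29.0
eef_pos: [0.4747, 0.0821, 0.1014]
ee_rot: [-0.0, 0.97, -0.242, 0.001]
ft_force: [0.1, 0.6, 0.0]
grip_width: 0.0403
grip_force: 0.0
```

>>> carry_out(dp=[[0,1,0.3],[0,1,0.3],[0,1,0.3],[0,1,0],[0,1,0]], rotation=[[0,0,1],[0,0,1],[0,0,1],[0,0,1],[0,0,1]], hand=[0.47,0.47,0.47,0.47,0.47])

```text
clock: 29.5
eef_pos: [0.4737, 0.2347, 0.1274]
ee_rot: [-0.0, 0.998, -0.069, 0.0]
ft_force: [-0.0, -0.4, 0.5]
grip_width: 0.0402
grip_force: 0.0
```

>>> carry_out(dp=[[0,1,0],[0,1,0],[0,1,0],[0,0,0],[0,0,0]], rotation=[[0,0,1],[0,0,1],[0,0,1],[0,0,1],[0,0,1]], hand=[0.47,0.47,0.47,0.47,0.47])

```text
clock: 30.0
eef_pos: [0.4733, 0.3244, 0.1268]
ee_rot: [0.0, 0.994, 0.106, -0.0]
ft_force: [-0.4, 0.4, -0.2]
grip_width: 0.0402
grip_force: 0.0
```

```bash
python3 o.py; python3 - <<'E'
from fit import *
shot('top7','top')
g=lambda n:cv2.cvtColor(cv2.imread(f'pics/{n}.png'),cv2.COLOR_BGR2GRAY).astype(np.float32)
A,B=g('top4'),g('top7')
for nm,(u0,u1,v0,v1) in dict(arm=(292,304,195,235),shoe=(284,310,246,265),tile=(302,330,178,195),tape=(195,235,183,235)).items():
    a,b=A[v0:v1,u0:u1],B[v0:v1,u0:u1]
    if nm!='shoe' or 1: print(nm,cv2.phaseCorrelate(a,b,cv2.createHanningWindow(a.shape[::-1],cv2.CV_32F)),np.abs(a-b).mean())
# wing angle: match dark/bright pattern to rotated wing line
c=proj(T,[.4739,.0538,.070]); print('c',c)
# arm edge positions: column profiles rows 205-225
for I in(A,B): print(np.round(I[203:228,294:312].mean(0)).astype(int))
# shoe area
for I in(A,B): print(np.round(I[258:260,284:312].mean(0)).astype(int))
best=[]
P=B-cv2.GaussianBlur(B,(0,0),6)
for d in range(0,180,4):
    r=np.arange(11,29,1)/1000; ang=np.radians(d); pts=np.array([proj(T,[.4739+k*np.cos(ang),.0538+k*np.sin(ang),.073]) for k in np.r_[-r,r]],np.float32)
    pr=lambda I:cv2.remap(I,pts[:,:1],pts[:,1:],1).std()
    m=lambda I:cv2.remap(I,pts[:,:1],pts[:,1:],1).mean()
    best.append((d,round(float(m(A-cv2.GaussianBlur(A,(0,0),6))),1),round(float(m(P)),1)))
print(best)
E
```

```text
yaw -77.78160807353456 [0.47333174 0.32443757 0.12681663] [ 0.01349835  0.00974445 -0.0130526 ] [-0.35618787  0.42174479 -0.19648595] 0.0
arm ((-0.16844841657369702, -0.16806798918905486), 1.1014157990614573) 0.5842487
shoe ((0.09174563571291117, 0.309845979525166), 0.7285415084273726) 6.396761
tile ((-0.08437125407079371, 0.003355372702863235), 1.0386950360404121) 1.8382353
tape ((-0.05836323933407073, 0.044291292049464914), 1.0794028012840837) 2.6009614
c [298.0333991 247.6772789]
[ 58  81  98 106  98  71  67  54  28   0 122 115 137 148 149 149 148 149]
[ 59  82  98 107  98  70  68  54  28   0 123 116 137 148 148 148 149 149]
[ 94  94  97  83  78  88 117 124 128 126 122 119 120 114 117 116 116 116
 115 114 112 110 113  86  80  82  82  82]
[ 94  96  96  94  84 106 125 128 127 128 124 120 117  94  73  80  83  94
 110 112 112 110 113  88  78  80  82  82]
[(0, 12.7, -1.4), (4, 12.7, -0.7), (8, 12.5, -0.7), (12, 12.8, -1.4), (16, 13.8, -0.0), (20, 14.6, 2.6), (24, 15.8, 2.3), (28, 15.7, 0.4), (32, 15.0, 1.3), (36, 16.1, 5.6), (40, 16.3, 9.0), (44, 15.1, 11.1), (48, 13.7, 11.5), (52, 12.2, 11.5), (56, 9.1, 9.0), (60, 4.0, 4.6), (64, 0.3, 0.6), (68, 0.1, -0.1), (72, 2.6, 2.6), (76, 5.8, 5.4), (80, 7.2, 7.0), (84, 7.4, 7.1), (88, 6.9, 6.5), (92, 6.9, 6.5), (96, 6.6, 5.9), (100, 6.2, 4.7), (104, 6.2, 4.5), (108, 5.7, 4.1), (112, 3.6, 1.5), (116, 0.5, -1.0), (120, -1.1, -0.7), (124, -0.8, 3.6), (128, -3.7, 7.0), (132, -10.4, 7.8), (136, -19.8, 7.6), (140, -25.4, 8.9), (144, -22.8, 9.3), (148, -14.6, 9.0), (152, -6.6, 8.7), (156, -1.5, 8.7), (160, 2.3, 7.8), (164, 5.8, 5.9), (168, 10.7, 5.0), (172, 12.7, 1.2), (176, 12.1, -1.3)]
```

The stop has not moved (arm edge profile identical), and the wings are at ~13° as predicted (screw ≈6.1 rad). Returning for stroke three.

>>> carry_out(dp=[[0,0,0],[0,0,0],[0,0,0],[0,0,0],[0,0,0]], rotation=[[0,0,1],[0,0,1],[0,0,1],[0,0,1],[0,0,1]], hand=[0.47,0.47,0.47,0.47,0.47])

```text
clock: 30.55
eef_pos: [0.4736, 0.3232, 0.1269]
ee_rot: [0.0, 0.961, 0.276, -0.0]
ft_force: [-0.2, 0.1, 1.2]
grip_width: 0.0399
grip_force: 0.0
```

>>> carry_out(dp=[[0,0,0],[0,0,0],[0,0,0],[0,0,0],[0,0,0]], rotation=[[0,0,1],[0,0,1],[0,0,1],[0,0,1],[0,0,1]], hand=[0.47,0.47,0.47,0.47,0.47])

```text
clock: 31.05
eef_pos: [0.4736, 0.3232, 0.1269]
ee_rot: [-0.0, 0.899, 0.438, -0.0]
ft_force: [-0.0, -0.3, -0.5]
grip_width: 0.0403
grip_force: 0.0
```

>>> carry_out(dp=[[0,0,0],[0,0,0],[0,0,0],[0,0,0],[0,0,0]], rotation=[[0,0,1],[0,0,1],[0,0,1],[0,0,1],[0,0,1]], hand=[0.47,0.47,0.47,0.47,0.47])

```text
clock: 31.55
eef_pos: [0.4736, 0.3232, 0.1269]
ee_rot: [-0.0, 0.809, 0.588, -0.0]
ft_force: [0.1, 0.5, -0.4]
grip_width: 0.0399
grip_force: 0.0
```

>>> carry_out(dp=[[0,0,0],[0,0,0],[0,0,0],[0,0,0],[0,0,0]], rotation=[[0,0,1],[0,0,1],[0,0,1],[0,0,1],[0,0,1]], hand=[0.47,0.47,0.47,0.47,0.47])

```text
clock: 32.05
eef_pos: [0.4736, 0.3232, 0.1269]
ee_rot: [-0.0, 0.695, 0.719, -0.0]
ft_force: [0.2, -0.3, -0.7]
grip_width: 0.0401
grip_force: 0.0
```

>>> carry_out(dp=[[0,-0.9,0],[0,-0.9,0],[0,-0.9,0],[0,-0.9,0],[0,-0.9,0]], rotation=[[0,0,1],[0,0,1],[0,0,1],[0,0,1],[0,0,1]], hand=[0.47,0.47,0.47,0.47,0.47])

```text
clock: 32.55
eef_pos: [0.4735, 0.1872, 0.127]
ee_rot: [-0.0, 0.559, 0.829, -0.0]
ft_force: [0.4, 0.3, 0.5]
grip_width: 0.0398
grip_force: 0.0
```

>>> carry_out(dp=[[0,-0.9,0],[0,-0.9,0],[0,-0.9,0],[0,-0.9,-0.3],[0.02,-0.9,-0.3]], rotation=[[0,0,1],[0,0,1],[0,0,1],[0,0,1],[0,0,1]], hand=[0.47,0.47,0.47,0.47,0.47])

```text
clock: 33.05
eef_pos: [0.4743, 0.0522, 0.1091]
ee_rot: [0.0, 0.407, 0.914, 0.0]
ft_force: [1.1, 0.6, -0.1]
grip_width: 0.0405
grip_force: 0.0
```

>>> carry_out(dp=[[0,0,-0.3],[0,0,-0.2],[0,0,0],[0,0,0],[0,0,0]], rotation=[[0,0,1],[0,0,1],[0,0,1],[0,0,1],[0,0,1]], hand=[0.47,0.47,0.47,0.47,0.47])

```text
clock: 33.55
eef_pos: [0.4741, 0.0532, 0.0939]
ee_rot: [-0.0, 0.242, 0.97, -0.0]
ft_force: [0.2, 0.1, 0.7]
grip_width: 0.0401
grip_force: 0.0
```

>>> carry_out(dp=[[0,0,0],[0,0,0],[0,0,0],[0,0,0],[0,0,0]], rotation=[[0,0,1],[0,0,1],[0,0,0.8],[0,0,0],[0,0,0]], hand=[0.47,0.47,0.47,0.47,0.47])

```text
clock: 34.05
eef_pos: [0.4742, 0.0533, 0.094]
ee_rot: [0.0, 0.148, 0.989, -0.0]
ft_force: [-0.7, -0.8, -0.7]
grip_width: 0.04
grip_force: 0.0
```

```bash
python3 o.py
```

```text
yaw 72.9734768172257 [0.47424698 0.05330214 0.09397238] [0.04308253 0.04056979 0.03941356] [-0.70436808 -0.75472886 -0.66609621] 0.0
```

>>> carry_out(dp=[[0,0.01,-0.77],[0,0,-0.76],[0,0,0],[0,0,0],[0,0,0]], rotation=[[0,0,0],[0,0,0],[0,0,-1],[0,0,-1],[0,0,-1]], hand=[0.47,0.47,0.47,0.47,0.47])

```text
clock: 34.55
eef_pos: [0.4741, 0.0536, 0.0477]
ee_rot: [-0.0, 0.252, 0.968, -0.0]
ft_force: [-0.3, 1.2, 0.5]
grip_width: 0.0401
grip_force: 0.0
```

>>> carry_out(dp=[[0,0,0],[0,0,0],[0,0,0],[0,0,0],[0,0,0]], rotation=[[0,0,-1],[0,0,-1],[0,0,-0.7],[0,0,-0.7],[0,0,-0.7]], hand=[0.47,0.47,0.47,0.47,0.47])

```text
clock: 35.05
eef_pos: [0.4743, 0.0537, 0.048]
ee_rot: [0.0, 0.387, 0.922, 0.0]
ft_force: [-0.4, 0.5, -0.6]
grip_width: 0.04
grip_force: 0.4
```

>>> carry_out(dp=[[0,0,0],[0,0,0],[0,0,0],[0,0,0],[0,0,0]], rotation=[[0,0,-1],[0,0,-1],[0,0,-1],[0,0,-1],[0,0,-1]], hand=[0.47,0.47,0.47,0.47,0.47])

```text
clock: 35.55
eef_pos: [0.4743, 0.0537, 0.048]
ee_rot: [-0.0, 0.542, 0.841, 0.0]
ft_force: [-0.3, 0.8, -0.6]
grip_width: 0.0402
grip_force: 0.4
```

>>> carry_out(dp=[[0,0,0],[0,0,0],[0,0,0],[0,0,0],[0,0,0]], rotation=[[0,0,-0.7],[0,0,-0.7],[0,0,-0.7],[0,0,-0.7],[0,0,-0.7]], hand=[0.47,0.47,0.47,0.47,0.47])

```text
clock: 36.05
eef_pos: [0.4743, 0.0538, 0.048]
ee_rot: [-0.0, 0.64, 0.769, 0.0]
ft_force: [0.2, 1.5, -0.9]
grip_width: 0.0402
grip_force: 0.3
```

>>> carry_out(dp=[[0,0,0],[0,0,0],[0,0,0],[0,0,0],[0,0,0]], rotation=[[0,0,-0.6],[0,0,-0.6],[0,0,-0.6],[0,0,-0.6],[0,0,-0.6]], hand=[0.47,0.47,0.47,0.47,0.47])

```text
clock: 36.55
eef_pos: [0.4744, 0.0538, 0.0481]
ee_rot: [0.0, 0.716, 0.698, 0.0]
ft_force: [0.5, 1.0, 0.6]
grip_width: 0.0401
grip_force: 0.4
```

```bash
python3 o.py
```

```text
yaw -1.512085152979708 [0.47436673 0.05376839 0.04806627] [0.11548409 0.0029088  0.06048456] [0.54351553 0.971776   0.55743899] 0.3731963417976658
```

Now slowly into the tightening zone.

>>> carry_out(dp=[[0,0,0],[0,0,0],[0,0,0],[0,0,0],[0,0,0]], rotation=[[0,0,-0.5],[0,0,-0.5],[0,0,-0.5],[0,0,-0.5],[0,0,-0.5]], hand=[0.47,0.47,0.47,0.47,0.47])

```text
clock: 37.05
eef_pos: [0.4745, 0.0538, 0.0481]
ee_rot: [0.0, 0.774, 0.633, 0.0]
ft_force: [-0.2, 1.6, -0.1]
grip_width: 0.0401
grip_force: 0.4
```

>>> carry_out(dp=[[0,0,0],[0,0,0],[0,0,0],[0,0,0],[0,0,0]], rotation=[[0,0,-0.5],[0,0,-0.5],[0,0,-0.5],[0,0,-0.5],[0,0,-0.5]], hand=[0.47,0.47,0.47,0.47,0.47])

```text
clock: 37.55
eef_pos: [0.4746, 0.0538, 0.0481]
ee_rot: [0.0, 0.827, 0.563, 0.0]
ft_force: [0.6, 0.4, 0.3]
grip_width: 0.0401
grip_force: 0.5
```

>>> carry_out(dp=[[0,0,0],[0,0,0],[0,0,0],[0,0,0],[0,0,0]], rotation=[[0,0,-0.5],[0,0,-0.5],[0,0,-0.5],[0,0,-0.5],[0,0,-0.5]], hand=[0.47,0.47,0.47,0.47,0.47])

```text
clock: 38.05
eef_pos: [0.4747, 0.0538, 0.0482]
ee_rot: [0.0, 0.872, 0.489, 0.0]
ft_force: [0.7, 1.2, -0.3]
grip_width: 0.04
grip_force: 0.5
```

```bash
python3 o.py
```

```text
yaw -31.49202571453646 [0.47473251 0.05381387 0.04817083] [ 0.18033047 -0.17196921 -0.02841291] [ 0.67065632  1.19540331 -0.3135918 ] 0.5257983764931851
```

>>> carry_out(dp=[[0,0,0],[0,0,0],[0,0,0],[0,0,0],[0,0,0]], rotation=[[0,0,-0.5],[0,0,-0.5],[0,0,-0.5],[0,0,-0.5],[0,0,-0.5]], hand=[0.47,0.47,0.47,0.47,0.47])

```text
clock: 38.55
eef_pos: [0.4748, 0.0538, 0.0482]
ee_rot: [0.0, 0.912, 0.411, 0.001]
ft_force: [1.7, 1.0, -0.2]
grip_width: 0.0401
grip_force: 0.6
```

>>> carry_out(dp=[[0,0,0],[0,0,0],[0,0,0],[0,0,0],[0,0,0]], rotation=[[0,0,-0.5],[0,0,-0.5],[0,0,-0.5],[0,0,-0.5],[0,0,-0.5]], hand=[0.47,0.47,0.47,0.47,0.47])

```text
clock: 39.05
eef_pos: [0.475, 0.0538, 0.0482]
ee_rot: [0.0, 0.944, 0.33, 0.001]
ft_force: [1.0, 1.0, -0.1]
grip_width: 0.0402
grip_force: 0.6
```

```bash
python3 o.py; python3 -c "
from station import env
print(env.observe()['tau'])"
```

```text
yaw -51.49123134485813 [0.47495077 0.05382328 0.04820222] [ 0.15401315 -0.13497398  0.0188292 ] [ 1.00049974  0.95391681 -0.0864419 ] 0.6120063445268897
[ -0.38555587 -47.32896209 -13.06445807  -0.09512607   0.37185484
  -0.43146727]
```

>>> carry_out(dp=[[0,0,0],[0,0,0],[0,0,0],[0,0,0],[0,0,0]], rotation=[[0,0,-0.5],[0,0,-0.5],[0,0,0],[0,0,0],[0,0,0]], hand=[0.47,0.47,0.47,0.47,0.47])

```text
clock: 39.55
eef_pos: [0.4746, 0.0537, 0.0481]
ee_rot: [0.0, 0.955, 0.298, 0.0]
ft_force: [1.5, 1.1, 0.7]
grip_width: 0.0403
grip_force: 0.7
```

```bash
python3 o.py; python3 -c "
from station import env
print(env.observe()['tau'])"
```

```text
yaw -55.30469650040439 [0.47461838 0.05374449 0.04814574] [ 0.11997232 -0.26119586  0.02628764] [1.46495269 1.14965686 0.68002982] 0.6834032838742132
[-2.85914512e-01 -4.69783080e+01 -1.28344139e+01 -5.53992495e-02
  4.16779546e-01  3.68619617e-02]
```

>>> carry_out(dp=[[0,0,0],[0,0,0],[0,0,0],[0,0,0],[0,0,0]], rotation=[[0,0,-0.5],[0,0,-0.5],[0,0,-0.5],[0,0,-0.5],[0,0,-0.5]], hand=[0.47,0.47,0.47,0.47,0.47])

```text
clock: 40.05
eef_pos: [0.4745, 0.0537, 0.0481]
ee_rot: [0.0, 0.977, 0.213, 0.0]
ft_force: [1.7, 0.4, 0.0]
grip_width: 0.0401
grip_force: 0.7
```

>>> carry_out(dp=[[0,0,0],[0,0,0],[0,0,0],[0,0,0],[0,0,0]], rotation=[[0,0,-0.5],[0,0,-0.5],[0,0,0],[0,0,0],[0,0,0]], hand=[0.47,0.47,0.47,0.47,0.47])

```text
clock: 40.55
eef_pos: [0.4744, 0.0537, 0.0481]
ee_rot: [0.0, 0.984, 0.18, 0.0]
ft_force: [0.8, 0.4, 0.4]
grip_width: 0.04
grip_force: 0.7
```

```bash
python3 o.py
```

```text
yaw -69.2776308197459 [0.47441499 0.05368972 0.04806057] [ 0.11342711 -0.24870187  0.02754129] [0.76809869 0.44848418 0.39564624] 0.7161415368318558
```

Screw estimated at ~8.15 rad. Back off, lift, swing clear and check.

>>> carry_out(dp=[[0,0,0],[0,0,0],[0,0,0.6],[0,0,0.8],[0,0,0.8]], rotation=[[0,0,0.5],[0,0,1],[0,0,0],[0,0,0],[0,0,0]], hand=[0.47,0.47,0.47,0.47,0.47])

```text
clock: 41.05
eef_pos: [0.4731, 0.0536, 0.1142]
ee_rot: [-0.0, 0.973, 0.231, -0.001]
ft_force: [0.2, -0.7, 0.5]
grip_width: 0.04
grip_force: 0.0
```

>>> carry_out(dp=[[0,0.9,0.5],[0,0.9,0],[0,0.9,0],[0,0.9,0],[0,0.9,0]], rotation=[[0,0,0],[0,0,0],[0,0,0],[0,0,0],[0,0,0]], hand=[0.47,0.47,0.47,0.47,0.47])

```text
clock: 41.55
eef_pos: [0.4734, 0.1895, 0.1289]
ee_rot: [0.0, 0.973, 0.231, -0.001]
ft_force: [0.7, -0.7, -0.9]
grip_width: 0.0401
grip_force: 0.0
```

>>> carry_out(dp=[[0,0.9,0],[0,0.9,0],[0,0.9,0],[0,0.9,0],[0,0,0]], rotation=[[0,0,0],[0,0,0],[0,0,0],[0,0,0],[0,0,0]], hand=[0.47,0.47,0.47,0.47,0.47])

```text
clock: 42.05
eef_pos: [0.474, 0.2991, 0.1289]
ee_rot: [-0.0, 0.973, 0.232, 0.0]
ft_force: [0.6, 0.3, 0.3]
grip_width: 0.0398
grip_force: 0.0
```

```bash
python3 o.py; python3 - <<'E'
from fit import *
shot('top8','top')
g=lambda n:cv2.cvtColor(cv2.imread(f'pics/{n}.png'),cv2.COLOR_BGR2GRAY).astype(np.float32)
A,B,C=g('top4'),g('top7'),g('top8')
for I in(A,C): print(np.round(I[203:228,294:312].mean(0)).astype(int))
for I in(A,C): print(np.round(I[258:260,284:312].mean(0)).astype(int))
for d in range(0,180,6):
    ang=np.radians(d); r=np.arange(11,29)/1000
    pts=np.array([proj(T,[.4739+k*np.cos(ang),.0538+k*np.sin(ang),.073]) for k in np.r_[-r,r]],np.float32)
    m=[cv2.remap(I,pts[:,:1],pts[:,1:],1).ravel() for I in(A,B,C)]
    print(d,round(float(np.abs(m[2]-m[1]).mean())),round(float(np.abs(m[2]-m[0]).mean())),round(float(np.abs(m[1]-m[0]).mean())),end=' | ')
E
```

```text
yaw -63.14918831872109 [0.47401431 0.29912652 0.1288908 ] [0.0434478  0.04061823 0.04208731] [0.59979138 0.28456769 0.26353095] 0.0
[128 128 128 128 120  93 105 119 120 120 122 115 137 148 149 149 148 149]
[129 129 128 129 120  93 105 119 120 121 123 116 138 148 149 149 149 150]
[ 94  94  97  83  78  88 117 124 128 126 122 119 120 114 117 116 116 116
 115 114 112 110 113  86  80  82  82  82]
[ 96  94  98  98  84 106 126 128 128 126 123 118 116 115 116 116 114 116
 115 116 112 112 114  87  82  84  82  82]
0 16 2 16 | 6 15 2 14 | 12 17 2 17 | 18 15 2 15 | 24 16 2 16 | 30 18 1 18 | 36 13 1 13 | 42 8 3 8 | 48 7 7 4 | 54 16 17 2 | 60 24 24 1 | 66 20 20 1 | 72 18 18 1 | 78 27 27 1 | 84 27 27 1 | 90 14 14 1 | 96 5 4 1 | 102 3 2 1 | 108 1 2 1 | 114 1 2 1 | 120 1 3 3 | 126 1 10 10 | 132 1 21 21 | 138 1 34 34 | 144 1 34 34 | 150 1 21 21 | 156 2 13 12 | 162 5 8 10 | 168 9 4 9 | 174 16 2 15 |
```

The camera confirms the wings at ~73° (screw ≈8.15 rad, predicted 74°). The stop's and tile's edges have not moved, and the arm is clear.

```bash
python3 -c "
from station import env
print(env.hand_in())"
```

```text
the job is handed in; nothing more can be done
None
```

The job is handed in: the side stop rests against the tile, the wing screw is turned to about 8.15 rad (finger-tight is 7.6), the tile shows no shift in the camera images, and the arm is clear; no verdict came back.

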